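Pack the sample carton and snap the evidence tub shut

ROBOT

A 7-joint arm with a two-finger parallel gripper is mounted at the origin on the work surface. World frame = base frame: x ahead of the robot, y to its left, z up, the work surface at z = 0. Lengths are in m, angles in rad, forces in N, time in s.
With the tool pointing down it reaches from about 0.425 to 0.925 m from the base axis. Payload 6.8 kg.
Tool frame: the origin (TCP) lies between the finger pads; the fingertips stand 17 mm ahead of it and the grasp point (between the pads) lies 2 mm behind it; z points along the fingers, y is the direction in which the jaws open and shut (so a half turn about z gives the same grasp; the last joint's range is limited). The gripper opens to 85 mm and grips with 20 to 120 N. Pads are 22 mm wide; open, the fingers measure 114 mm over their backs; the gripper's body (76 mm by 85 mm) begins 54 mm behind the grasp point. The pads swing forward as they close: fully open they stand 13 mm farther back than shut.
Start: joints at [1.218, 0.477, 0.022, 1.555, -0.011, 1.109, -0.083], TCP at [0.164, -0.655, 0.248] pointing down, gripper open.
Joint ranges: [-2.96, 2.96], [-0.34, 2.1], [-1.41, 1.46], [0.24, 2.44], [-1.37, 4.51], [0.17, 1.92], [-2.96, 2.96]. Speed limits (rad/s): [2.39, 2.39, 3.14, 3.14, 3.14, 3.14, 3.14].

INTERFACE

Orientations are given as a unit quaternion [w, x, y, z].
In Python, from station import bot gives the robot as it stands. The module is installed in compiled form; this text tells all that it offers.
- The arm moves only by the tool carry_out, never from a script. Its argument "moves" is a list of rows, each a list of 3 entries, a list of its own where there are three numbers: the turn, a rotation vector about the tool's x, y, z in degrees, then the shift along the tool's x, y, z in cm, then the finger opening in cm, from 0 to 8.54. A call has 1 to 5 rows; each row is the pose to reach, as a shift and turn from the pose commanded when the call began, along the tool's axes at that moment; what a row does not reach only later rows make up. A row lasts 1/8 s, in which the tool goes at most 62.5 mm and 10.7 degrees, less where a joint would pass 70% of its speed; a pose out of reach is approached as far as the arm can. A call with a gripper value outside its range is refused whole. The fingers move at their own pace and stop on an object; "newtons" is the grip in N (left out, the last holds). Time passes only in rows, so rows that repeat a pose let the fingers close. It gives the time, the measured TCP pose, the force and the opening at its end, in the units of the state.
- bot.get_obs(): the state, without advancing time (a new reading comes with each control period).
- bot.read_camera(name): name is "scene" or "top"; returns the picture (480x640x3 uint8, red, green, blue); there is no depth.
- bot.camera_info(name): a dict with "vertical_fov" (degrees; the focal length in pixels is half the picture's height over the tangent of half this angle, whatever the lens; pixels are square), "cx", "cy" (the principal point, pixels), "position" and "attitude" of the camera in the world. Camera axes: x right, y up, looking along -z (the intrinsics and any distortion apply to the point x, -y, -z); pixel columns grow to the right and rows downward; lengths in m; the calibration is good to about 2 mm. A picture is of the moment at which its call begins. camera_info takes no time and is no camera call.
- bot.hand_in(): hands the job in, once; it reports no verdict.
Trained networks look in the newest picture that a camera, given by its name, has taken for a name from the list of things; names that differ only in an ending like _2 or _b are one class to them, and where a whole thing is asked for, a point or a joint stands for the part that bears it (a point fixed in the world has none). Each returns a list of dicts, best first, with "score" (0 to 1); they miss things now and then, are a little off and sometimes report something else, mostly with a low value. They report only what shows in the picture. A call takes as long as a camera call. They do not tell look-alikes from the thing itself.
- bot.silhouettes(label, camera): "region" (480x640 bool, what is visible of it) and "location" ([column, row] in pixels, amid what is visible of it).
The state is a dict: "t": time; "q": joint angles; "joint_vel": joint speeds; "joint_torque": joint torques, N m; "eef_pos": TCP position; "tool_rot": TCP orientation; "contact_force": force on the tool from outside, world axes, zero at the start; "torque": the same for the moment, N m; "gripper_width": opening from 0.0 (shut) to 1.0 (fully open).
Only numpy, scipy, OpenCV 4.12 (cv2) and the standard library are available. Lean on these libraries where they do the work, as an engineer would, in place of code of your own. Each camera call takes 0.05 s, during which the arm holds its last target. There are 200 camera calls.

TASK

Lay the loose carton with the green band flat in the white clip-top tub, on top of the cartons already packed there, then fit the blue lid and press it straight down until both end clips snap over its edge and it is fully home. Do not let up: finish while still pressing the lid down firmly with the hand, so that the seal tape can be put round it. Leave the tub standing where it is and all the other things on the table alone.

Things in the scene. Friction and masses are not known exactly. Their poses are not given: they have to be found in the camera images.
- carton_green_mid (a point): centre of the loose slim white carton with a dark green band round one end, the thing to pack: 120 (its x) x 44 (y) x 22 (z) mm, about 60 g, lying flat on the table; the point is half-way up, 11 mm above the table; z up. The two look-alikes have blue bands
- tub_rim (a point): centre of the open mouth of the white clip-top tub, at rim height, 70 mm above the table; x along its long side, y across, z up. Outside 160 (x) x 106 (y) x 70 mm, inside 152 x 98 mm; loose, about 0.7 kg. At each short end stands a blue sprung clip (see clip_a). A lid put on rests on both clips, its flange about 15 mm above the rim, until it is pressed home onto the rim
- tub_bed (a point): centre of the bed inside the tub: the top of the two blue-banded cartons packed side by side over its floor, 26 mm above the table, 44 mm below the rim; same axes as tub_rim. The green carton laid here, its x along the tub's x, has its centre 11 mm above this point
- lid_handle (a point): centre of the grey handle bar of the loose blue lid: bar along the lid's x, 94 mm long, 18 mm wide (y), 14 mm thick (z), on two 18 mm wide posts at x = +/-40 mm; between them 27 mm of air under the bar. The point lies 34 mm above the lid's top face, 52 mm above the table at the start; z up. Lid about 130 g, the same either way round
- lid_seat (a point): centre of the underside of the lid's flange, 38 mm straight below the handle bar's centre: it comes to lie on the centre of the tub's mouth. Flange 170 (x) x 112 (y) x 4 mm, its top 4 mm above this point; below it a tapered plug 14 mm deep enters the mouth with about 2 mm play all round (6 mm at its foot). At the start the lid stands on this plug, handle up
- clip_a (a joint): angle of the blue clip at the tub's +x end, rad: 0 sprung in, grows to 0.35 as it spreads outward. 36 mm wide, hinged low on the end wall; its lip (inner tip at x = 80.5 mm, underside 5 mm above the rim) holds the lid's edge; above it a lead-in flares outward to 25 mm above the rim. Pressing the lid with 8 to 20 N spreads the clips about 0.1 rad, then they snap in and the force drops
- clip_b (a joint): angle of the same kind of clip at the tub's -x end
- carton_blue1_mid (a point): centre of a carton with a blue band, 120 x 44 x 22 mm, lying on the table; to be left alone
- carton_blue2_mid (a point): centre of the other loose carton with a blue band, same size; to be left alone
- water_mid (a point): green glass water bottle, 64 mm in diameter, 220 mm tall, upright; the point is on its axis half-way up; to be left alone
- tape_mid (a point): roll of brown parcel tape lying flat, 104 mm in diameter, 48 mm tall; the point is its centre; to be left alone
- torch_mid (a point): black pocket torch lying on the table, 135 mm long (its x), 36 mm thick; the point is near its middle; to be left alone
Mind the look-alikes: they are no part of the job. Leave any brown look-alike of the part that bears carton_green_mid alone.

How it is judged:
On the way, in this order (a step that is already met when the one before it is completed fails the run):
1. the green-banded carton lies flat in the tub, let go (z of carton_green_mid in the frame of tub_rim between -0.042 and -0.026 m and x of carton_green_mid in the frame of tub_rim between -0.03 and 0.03 m and y of carton_green_mid in the frame of tub_rim between -0.035 and 0.035 m and contact force between the fingers and carton_green_c0 below 0.5 N), for 0.2 s.
2. the lid has been pressed home and both clips have snapped back over its edge (horizontal distance between lid_seat and tub_rim below 0.006 m and z of lid_seat in the frame of tub_rim below 0.002 m and angle between the z axis of lid_seat and the z axis of tub_rim, either way round below 0.03 rad and value of joint each of clip_a, clip_b below 0.03 rad), for 0.2 s.
At the end, for the whole second after the job is handed in: Green carton flat in the tub (centre 26 to 42 mm below the rim); lid flange on the rim (2 mm in height, 6 mm sideways, 0.03 rad); both clips back over its edge (under 0.03 rad); tub upright on the table; the hand still presses the lid onto the tub with more than 5 N (all of step 2 and z of lid_seat in the frame of tub_rim above -0.004 m and angle between tub_rim's own z axis and vertical below 0.05 rad and height (world z) of tub_rim below 0.075 m and contact force between lid and tub above 5 N and contact force between any of the fingers, the arm and lid above 3 N and z of carton_green_mid in the frame of tub_rim between -0.042 and -0.026 m and x of carton_green_mid in the frame of tub_rim between -0.03 and 0.03 m and y of carton_green_mid in the frame of tub_rim between -0.035 and 0.035 m); the arm keeps its last pose, push and grip.
It fails at once if the tub is shifted more than 50 mm (distance of tub_rim from where it was at the start of the episode above 0.05 m).
It fails at once if another thing on the table is shifted more than 30 mm (distance of any of carton_blue1_mid, carton_blue2_mid, water_mid, tape_mid, torch_mid from where it was at the start of the episode above 0.03 m).
It also fails if it takes over 72 s, if anything falls off the work surface, if the arm or the gripper's body presses on something with over 40 N, if the wrist force passes 120 N, or if a joint passes its speed limit or range.

## Working session

There is one attempt and no reset: what is moved stays moved. The work goes in short steps, Python scripts to look and compute and a tool call to move; the robot and the scene stay as the last step left them, time stands still between calls to the robot, and variables do not carry over. Pictures are saved under pics/ and viewed, about 8 in all and at most 12, crops included, and the job is handed in when it is done.

Besides the shell and the picture viewer there is one more tool, called by a JSON object that holds its "method" and its "body", one argument or row to a line. carry_out: Moves the arm, as the interface text tells. Its arguments: {"type":"object","properties":{"moves":{"type":"array"},"newtons":{"type":"number"}},"required":["moves"]}

```bash
mkdir -p pics
python3 - <<'E'
from station import bot
import cv2
o=bot.get_obs(); print({k:o[k] for k in("t","eef_pos","tool_rot","contact_force","gripper_width")})
for c in("scene","top"):
    print(c,bot.camera_info(c)); cv2.imwrite(f"pics/{c}0.png",bot.read_camera(c)[:,:,::-1])
    for n in("carton_green_mid","tub_rim","lid_handle"):
        for d in bot.silhouettes(n,c): print(n,round(d["score"],2),d["location"],d["region"].sum())
E
```

```text
{'t': 0.0, 'eef_pos': array([ 0.16342635, -0.65433993,  0.24734075]), 'tool_rot': array([-8.94492270e-04,  9.92519208e-01,  1.22085179e-01, -1.76998678e-04]), 'contact_force': array([0.59680932, 0.05350356, 0.25224367]), 'gripper_width': 1.0024636976333603}
scene {'vertical_fov': 50.3056302316161, 'cx': 329.43498987884976, 'cy': 240.66918470602576, 'position': array([ 1.54850766, -0.11782573,  0.956261  ]), 'attitude': array([0.67898134, 0.32125946, 0.28415974, 0.59584389])}
carton_green_mid 0.85 [328.0, 280.3] 791
carton_green_mid 0.7 [158.1, 273.5] 597
carton_green_mid 0.66 [217.2, 207.2] 393
tub_rim 0.71 [241.4, 257.1] 2607
lid_handle 0.79 [419.5, 252.0] 1631
lid_handle 0.62 [434.5, 322.4] 723
lid_handle 0.43 [502.0, 254.0] 1630
top {'vertical_fov': 45.05256356507674, 'cx': 317.6328629752183, 'cy': 238.77054695591227, 'position': array([0.2730607 , 0.01373893, 1.68105269]), 'attitude': array([ 0.71563749,  0.04926073, -0.04705111, -0.69514211])}
carton_green_mid 0.84 [479.1, 252.6] 757
carton_green_mid 0.76 [431.5, 353.7] 701
carton_green_mid 0.66 [323.1, 220.0] 675
carton_green_mid 0.27 [414.1, 277.6] 68
tub_rim 0.88 [404.3, 246.0] 2524
lid_handle 0.87 [232.8, 239.9] 2286
```

View pics/scene0.png

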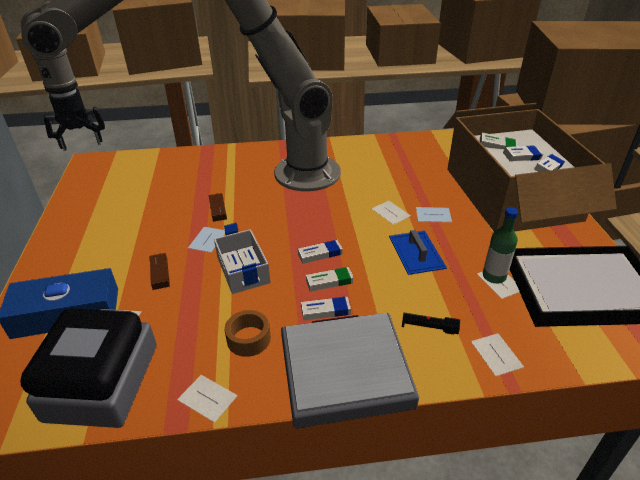

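View pics/top0.png

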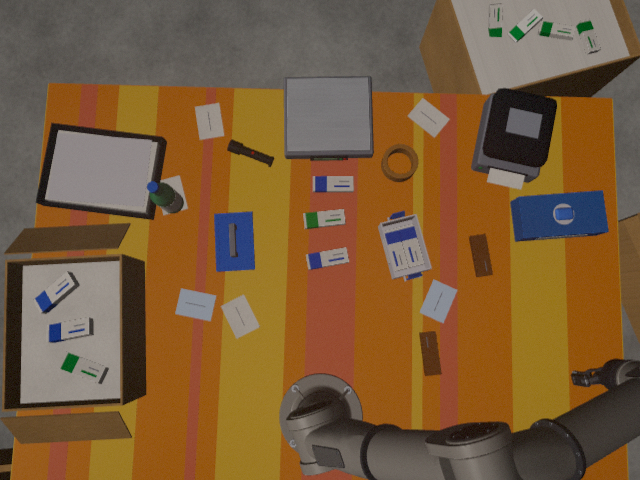

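The scene view shows the green-banded carton at (329,279), the tub at (241,258) and the blue lid at (418,252). The top view shows them at (324,219), (404,246) and (234,241). Brown look-alikes and blue-banded cartons lie nearby. Next I fit box models to the silhouettes in both views.

```bash
cat > h.py <<'E'
from station import bot
import numpy as np, cv2
from scipy.spatial.transform import Rotation as R
from scipy.optimize import minimize
def proj(P,c):
    i=bot.camera_info(c); q=i["attitude"]; f=240/np.tan(np.radians(i["vertical_fov"])/2)
    p=R.from_quat(np.roll(q,-1)).inv().apply(np.atleast_2d(P)-i["position"])
    return np.c_[i["cx"]+f*p[:,0]/-p[:,2], i["cy"]-f*p[:,1]/-p[:,2]]
def box(cx,cz,sx,sy,sz):
    return np.array([[cx+a*sx/2,b*sy/2,cz+c*sz/2] for a in(-1,1) for b in(-1,1) for c in(-1,1)])
def world(B,v): return R.from_euler("z",v[3]).apply(B)+v[:3]
S=4
def render(boxes,v,c):
    m=np.zeros((480*S,640*S),np.uint8)
    for B in boxes:
        p=(proj(world(B,v),c)+.5)*S-.5
        cv2.fillConvexPoly(m,cv2.convexHull(np.round(p).astype(np.int32)),255)
    return cv2.resize(m,(640,480),interpolation=cv2.INTER_AREA)/255.
def iou(boxes,v,obs):
    return np.mean([np.minimum(r:=render(boxes,v,c),m).sum()/np.maximum(r,m).sum() for c,m in obs.items()])
def fit(boxes,v0,obs):
    # v = x,y,z,yaw, z of model origin
    best=None
    for dy in(-.15,0,.15):
        s=np.array(v0)+[0,0,0,dy]
        sim=np.vstack([s]+[s+d for d in np.diag([.01,.01,.008,.12])])
        r=minimize(lambda v:-iou(boxes,v,obs),s,method="Nelder-Mead",options=dict(initial_simplex=sim,xatol=1e-4,fatol=1e-5,maxiter=160))
        if best is None or r.fun<best.fun: best=r
    return best.x,-best.fun
def near(label,c,px):
    L=[d for d in bot.silhouettes(label,c)]
    d=min(L,key=lambda d:np.hypot(*(np.array(d["location"])-px)))
    return d["region"].astype(float)
CARTON=[box(0,0,.12,.044,.022)]
TUB=[box(0,-.035,.16,.106,.07)]
LID=[box(0,-.036,.170,.112,.004),box(0,-.047,.148,.09,.014),box(0,0,.094,.018,.014),box(.04,-.02,.018,.018,.027),box(-.04,-.02,.018,.018,.027)]
E
cat > m.py <<'E'
from h import *
for c in("top","scene"): bot.read_camera(c)
print("tcp px",proj(bot.get_obs()["eef_pos"],"top"),"base",proj([0,0,0],"top"),proj([0,0,0],"scene"))
i=bot.camera_info("top")
def ground(px,z):
    f=240/np.tan(np.radians(i["vertical_fov"])/2)
    d=R.from_quat(np.roll(i["attitude"],-1)).apply([(px[0]-i["cx"])/f,-(px[1]-i["cy"])/f,-1])
    return i["position"]+d*(z-i["position"][2])/d[2]
for n,mod,t,s,z,yaw in(("carton_green_mid",CARTON,(324,219),(329,279),.011,np.pi/2),("tub_rim",TUB,(404,246),(241,258),.07,0.),("lid_handle",LID,(234,241),(418,252),.052,0.)):
    obs={"top":near(n,"top",t),"scene":near(n,"scene",s)}
    g=ground(t,z); v,q=fit(mod,[*g[:2],z,yaw],obs); print(n,"init",g.round(3),"fit",v.round(4),"iou",round(q,3))
    for c in obs:
        r=render(mod,v,c); print("  ",c,round(iou(mod,v,{c:obs[c]}),3), obs[c].sum(), r.sum())
    for c in obs:
        print("   only",c,[x.round(4) if hasattr(x,"round") else x for x in fit(mod,v,{c:obs[c]})]) if c=="top" else None
    globals()[n]=v
ims=[]
for c,(x,y) in(("top",(200,165)),("scene",(190,190))):
    im=cv2.resize(bot.read_camera(c)[:,:,::-1][y:y+120,x:x+260],None,fx=3,fy=3,interpolation=cv2.INTER_CUBIC)
    for mod,v in((CARTON,carton_green_mid),(TUB,tub_rim),(LID,lid_handle)):
        for B in mod[:3:2] if len(mod)>1 else mod:
            p=(proj(world(B,v),c)-[x,y]+.5)*3
            cv2.polylines(im,[cv2.convexHull(p.astype(np.int32))],1,(0,255,255),1)
            if mod is not LID: cv2.polylines(im,[p[[1,3,7,5]].astype(np.int32)],1,(255,0,255),1)
    ims.append(im[:295] if 0 else cv2.resize(im,(780,300)) if 0 else im[:300] if 0 else im)
cv2.imwrite("pics/a.png",ims[0]);cv2.imwrite("pics/b.png",ims[1])
E
python3 m.py; python3 -c "
import cv2,numpy as np
a=cv2.imread('pics/a.png');b=cv2.imread('pics/b.png')
cv2.imwrite('pics/ab.png',np.vstack([a[60:360],b[:300]]))"
```

```text
tcp px [[592.99831381 371.88965363]] base [[320.36984311 416.20986293]] [[307.03944478 173.02079015]]
carton_green_mid init [0.561 0.005 0.011] fit [0.5625 0.0063 0.0154 1.7047] iou 0.933
   top 0.943 659.0 679.0392156862745
   scene 0.923 747.0 805.1490196078431
   only top [array([0.5632, 0.006 , 0.011 , 1.7071]), np.float64(0.9451)]
tub_rim init [ 0.48  -0.221  0.07 ] fit [ 0.4848 -0.2237  0.0759  0.2712] iou 0.917
   top 0.913 2573.0 2405.5294117647054
   scene 0.922 2595.0 2514.274509803922
   only top [array([ 0.4834, -0.2223,  0.0871,  0.2739]), np.float64(0.9144)]Traceback (most recent call last):
  File "m.py", line 11, in <module>
    g=ground(t,z); v,q=fit(mod,[*g[:2],z,yaw],obs); print(n,"init",g.round(3),"fit",v.round(4),"iou",round(q,3))
                       ~~~^^^^^^^^^^^^^^^^^^^^^^^^
  File "h.py", line 27, in fit
    r=minimize(lambda v:-iou(boxes,v,obs),s,method="Nelder-Mead",options=dict(initial_simplex=sim,xatol=1e-4,fatol=1e-5,maxiter=160))
    res = _minimize_neldermead(fun, x0, args, callback, bounds=bounds,
                               **options)
    fxr =
[... 367 characters left out ...]
/np.maximum(r,m).sum() for c,m in obs.items()])
                                  ~~~~~~^^^^^^^^^^^
  File "h.py", line 16, in render
    p=(proj(world(B,v),c)+.5)*S-.5
       ~~~~^^^^^^^^^^^^^^
  File "h.py", line 6, in proj
    i=bot.camera_info(c); q=i["attitude"]; f=240/np.tan(np.radians(i["vertical_fov"])/2)
ValueError: time passes only in moves, steps and waits
[ WARN:0@0.018] global loadsave.cpp:275 findDecoder imread_('pics/a.png'): can't open/read file: check file path/integrity
[ WARN:0@0.018] global loadsave.cpp:275 findDecoder imread_('pics/b.png'): can't open/read file: check file path/integrity
Traceback (most recent call last):
TypeError: 'NoneType' object is not subscriptable
```

```bash
sed -i 's/^def proj/CAM={c:bot.camera_info(c) for c in("top","scene")}\ndef proj/; s/i=bot.camera_info(c); q/i=CAM[c]; q/; s/^TUB=.*/TUB=[box(0,-.035,.16,.106,.07),box(.089,0,.016,.036,.05),box(-.089,0,.016,.036,.05)]/; s/^def fit(boxes,v0,obs):/def fit(boxes,v0,obs,fz=None):/; s/-iou(boxes,v,obs),s,/-iou(boxes,v if fz is None else [v[0],v[1],fz,v[3]],obs),s,/' h.py
sed -i 's/i=bot.camera_info("top")/i=CAM["top"]/; s/^    for c in obs:$/    for c in obs:/; s/^        print("   only".*/        print("   fixed z",c,[x.round(4) for x in fit(mod,v,{c:obs[c]},z)])/' m.py
sed -i 's/   only",c.*/XX/; s/^        for B in mod\[.*/        for B in mod[:3]:/; s/mod is not LID/mod is CARTON/' m.py
sed -i '/print("   only"/d' m.py; sed -i 's/^print("tcp.*/pass/; s/for B in mod\[:3\]/for B in (mod[:1] if mod is not LID else mod[:3:2])/' m.py
sed -n 10,22p m.py
python3 m.py; python3 -c "
import cv2,numpy as np
a=cv2.imread('pics/a.png');b=cv2.imread('pics/b.png')
cv2.imwrite('pics/ab.png',np.vstack([a[60:360],b[:300]]))"
```

```text
obs={"top":near(n,"top",t),"scene":near(n,"scene",s)}
    g=ground(t,z); v,q=fit(mod,[*g[:2],z,yaw],obs); print(n,"init",g.round(3),"fit",v.round(4),"iou",round(q,3))
    for c in obs:
        r=render(mod,v,c); print("  ",c,round(iou(mod,v,{c:obs[c]}),3), obs[c].sum(), r.sum())
    for c in obs:
        print("   fixed z",c,[x.round(4) for x in fit(mod,v,{c:obs[c]},z)])
    globals()[n]=v
ims=[]
for c,(x,y) in(("top",(200,165)),("scene",(190,190))):
    im=cv2.resize(bot.read_camera(c)[:,:,::-1][y:y+120,x:x+260],None,fx=3,fy=3,interpolation=cv2.INTER_CUBIC)
    for mod,v in((CARTON,carton_green_mid),(TUB,tub_rim),(LID,lid_handle)):
        for B in (mod[:1] if mod is not LID else mod[:3:2]):
            p=(proj(world(B,v),c)-[x,y]+.5)*3
carton_green_mid init [0.561 0.005 0.011] fit [0.5626 0.0061 0.0095 1.7077] iou 0.475
   top 0.949 664.0 676.1647058823529
   scene 0.0 1553.0 810.956862745098
   fixed z top [array([0.5626, 0.0059, 0.0122, 1.7129]), np.float64(0.9498)]
   fixed z scene [array([0.5626, 0.0061, 0.0095, 1.5577]), np.float64(0.0)]
tub_rim init [ 0.48  -0.221  0.07 ] fit [ 0.4817 -0.2242  0.0722  0.2709] iou 0.95
   top 0.93 2443.0 2581.949019607843
   scene 0.971 2605.0 2650.6588235294116
   fixed z top [array([ 0.4832, -0.2245,  0.0748,  0.2858]), np.float64(0.9369)]
   fixed z scene [array([ 0.4792, -0.2242,  0.078 ,  0.2746]), np.float64(0.9722)]
lid_handle init [0.483 0.259 0.052] fit [0.4882 0.2644 0.0567 0.0893] iou 0.96
   top 0.973 2241.0 2287.4470588235295
   scene 0.947 1628.0 1697.9843137254902
   fixed z top [array([0.489 , 0.2651, 0.067 , 0.0877]), np.float64(0.9754)]
   fixed z scene [array([0.4809, 0.2665, 0.0603, 0.0826]), np.float64(0.9539)]
```

View pics/ab.png

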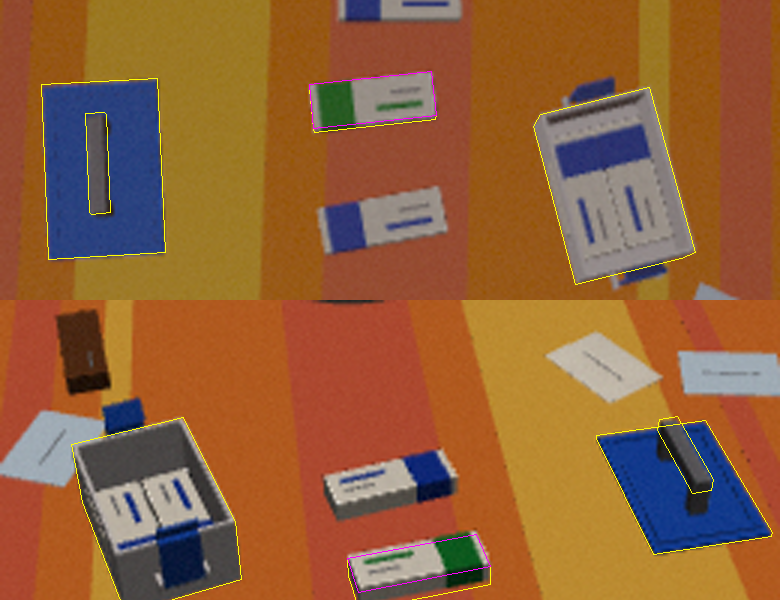

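```bash
cat > go.py <<'E'
import sys,numpy as np
from station import bot
from scipy.spatial.transform import Rotation as R
x,y,z,yaw=map(float,sys.argv[1:5])
o=bot.get_obs(); A=R.from_quat(np.roll(o["tool_rot"],-1)); p=np.array(o["eef_pos"])
T=R.from_euler("z",yaw,degrees=True)*R.from_euler("x",180,degrees=True)
print("t",o["t"],"tcp",p.round(4),"yaw",np.degrees(np.arctan2(*A.as_matrix()[[1,0],0])).round(2),"F",np.round(o["contact_force"],1),"w",round(o["gripper_width"],3),"q7",round(o["q"][6],2))
print("turn",(A.inv()*T).as_rotvec(degrees=True).round(1),"shift cm",(A.inv().apply(np.array([x,y,z])-p)*100).round(2))
E
python3 go.py .5625 .006 .14 97.9
```

```text
t 1.3 tcp [ 0.1636 -0.6549  0.2483] yaw 14.03 F [-0.6 -0.4  0.2] w 0.998 q7 -0.08
turn [  0.    0.  -83.9] shift cm [ 54.72 -54.45  10.83]
```

{"method": "carry_out", "body": {
  "moves": [
    [[0,0,-84],[54.7,-54.5,10.8],8.5],
    [[0,0,-84],[54.7,-54.5,10.8],8.5],
    [[0,0,-84],[54.7,-54.5,10.8],8.5],
    [[0,0,-84],[54.7,-54.5,10.8],8.5],
    [[0,0,-84],[54.7,-54.5,10.8],8.5]
  ],
  "newtons": 30
}}

```text
t: 1.92
eef_pos: [0.3243, -0.3882, 0.2052]
tool_rot: [0.001, 0.829, 0.56, 0.0]
contact_force: [1.7, -0.3, -0.3]
gripper_width: 0.993
```

```bash
python3 go.py .5625 .006 .14 97.9
```

```text
t 1.925 tcp [ 0.3243 -0.3882  0.2052] yaw 68.09 F [ 1.7 -0.3 -0.3] w 0.993 q7 0.28
turn [  0.    0.  -29.8] shift cm [45.47  7.38  6.5 ]
```

{"method": "carry_out", "body": {
  "moves": [
    [[0,0,-30],[45,7.4,5],8.5],
    [[0,0,-30],[45,7.4,5],8.5],
    [[0,0,-30],[45,7.4,5],8.5],
    [[0,0,-30],[45,7.4,5],8.5],
    [[0,0,-30],[45,7.4,5],8.5]
  ]
}}

```text
t: 2.55
eef_pos: [0.4872, -0.1239, 0.1711]
tool_rot: [0.001, 0.658, 0.753, 0.0]
contact_force: [1.4, -0.9, -1.1]
gripper_width: 0.994
```

```bash
python3 go.py .5625 .006 .14 97.9
```

```text
t 2.55 tcp [ 0.4872 -0.1239  0.1711] yaw 97.7 F [ 1.4 -0.9 -1.1] w 0.994 q7 0.05
turn [ 0.1  0.  -0.2] shift cm [11.86  9.2   3.11]
```

{"method": "carry_out", "body": {
  "moves": [
    [[0,0,0],[11.5,9,2],8.5],
    [[0,0,0],[11.5,9,2],8.5],
    [[0,0,0],[11.5,9,2],8.5],
    [[0,0,0],[11.5,9,2],8.5],
    [[0,0,0],[11.5,9,2],8.5]
  ]
}}

```text
t: 3.18
eef_pos: [0.5594, -0.0007, 0.1509]
tool_rot: [0.0, 0.658, 0.753, -0.001]
contact_force: [-0.9, -1.3, -0.0]
gripper_width: 1.0
```

```bash
python3 go.py .5625 .006 .05 97.9
python3 - <<'E'
from h import *
o=bot.get_obs();p=np.array(o["eef_pos"])
im=bot.read_camera("top")[:,:,::-1]; im2=bot.read_camera("scene")[:,:,::-1]
out=[]
for im,c,(x,y) in((im,"top",(230,165)),(im2,"scene",(230,190))):
    k=cv2.resize(np.ascontiguousarray(im[y:y+110,x:x+180]),None,fx=4,fy=4,interpolation=cv2.INTER_CUBIC)
    for q,col in((p,(255,0,255)),(p*[1,1,0]+[0,0,.022],(0,255,255))):
        u=(proj(q,c)[0]-[x,y]+.5)*4; cv2.drawMarker(k,tuple(int(a) for a in u),col,0,14,1)
    out.append(k[:300] if c=="scene" else k[60:360])
cv2.imwrite("pics/c.png",np.vstack(out))
E
```

```text
t 3.175 tcp [ 0.5594 -0.0007  0.1509] yaw 97.66 F [-0.9 -1.3 -0. ] w 1.0 q7 -0.24
turn [-0.   0.1 -0.2] shift cm [ 0.63  0.41 10.09]
```

View pics/c.png

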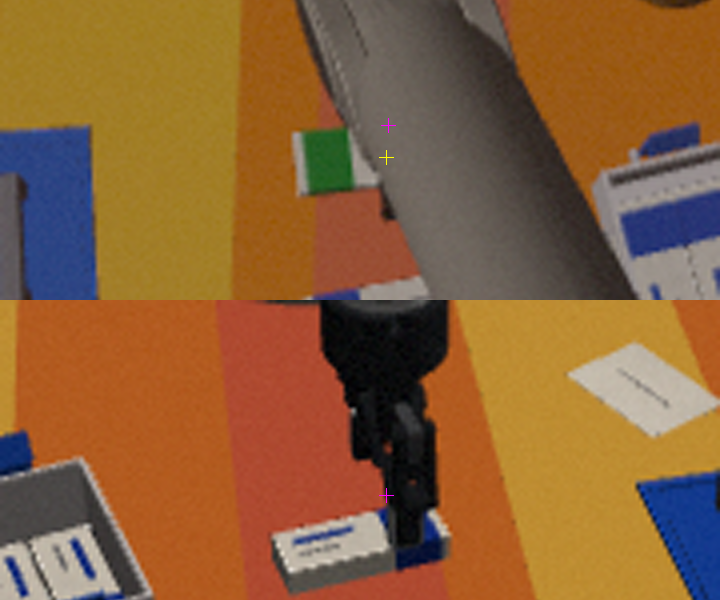

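Tool and calibration agree: the projected TCP at (386,494) lies between the fingers. I now descend with a part opening, because the blue cartons are close.

{"method": "carry_out", "body": {
  "moves": [
    [[0,0,0],[0.6,0.4,5],6.8],
    [[0,0,0],[0.6,0.4,5],6.8],
    [[0,0,0],[0.6,0.4,10],6.8],
    [[0,0,0],[0.6,0.4,10],6.8],
    [[0,0,0],[0.6,0.4,10],6.8]
  ]
}}

```text
t: 3.9
eef_pos: [0.5639, 0.007, 0.053]
tool_rot: [0.001, 0.658, 0.753, 0.001]
contact_force: [0.4, -0.1, -0.2]
gripper_width: 0.796
```

```bash
python3 go.py .5625 .006 .02 97.9
```

```text
t 3.9 tcp [0.5639 0.007  0.053 ] yaw 97.71 F [ 0.4 -0.1 -0.2] w 0.796 q7 -0.34
turn [ 0.1  0.  -0.2] shift cm [-0.08 -0.16  3.3 ]
```

{"method": "carry_out", "body": {
  "moves": [
    [[0,0,0],[-0.1,-0.1,3.2],6.8],
    [[0,0,0],[-0.1,-0.1,3.2],6.8],
    [[0,0,0],[-0.1,-0.1,3.2],3.5],
    [[0,0,0],[-0.1,-0.1,3.2],3.5],
    [[0,0,0],[-0.1,-0.1,3.2],3.5]
  ],
  "newtons": 30
}}

```text
t: 4.53
eef_pos: [0.5633, 0.0063, 0.0209]
tool_rot: [0.001, 0.658, 0.753, 0.001]
contact_force: [-1.7, -1.0, 7.6]
gripper_width: 0.505
```

```bash
python3 go.py .5625 .006 .02 97.9
```

```text
t 4.525 tcp [0.5633 0.0063 0.0209] yaw 97.73 F [-1.7 -1.   7.6] w 0.505 q7 -0.37
turn [ 0.1  0.  -0.2] shift cm [-0.02 -0.09  0.09]
```

{"method": "carry_out", "body": {
  "moves": [
    [[0,0,0],[0,0,-2],3.5],
    [[0,0,0],[0,0,-7],3.5],
    [[0,0,0],[0,0,-13],3.5],
    [[0,0,0],[0,0,-13],3.5],
    [[0,0,0],[0,0,-13],3.5]
  ]
}}

```text
t: 5.15
eef_pos: [0.562, 0.0059, 0.1497]
tool_rot: [0.0, 0.658, 0.753, 0.0]
contact_force: [-0.0, -0.1, -1.5]
gripper_width: 0.507
```

```bash
python3 go.py .482 -.2243 .15 15.9
```

```text
t 5.15 tcp [0.562  0.0059 0.1497] yaw 97.73 F [-0.  -0.1 -1.5] w 0.507 q7 -0.25
turn [ 0.1 -0.  81.8] shift cm [-2.174e+01 -1.102e+01 -2.000e-02]
```

{"method": "carry_out", "body": {
  "moves": [
    [[0,0,82],[-21.7,-11,0],3.5],
    [[0,0,82],[-21.7,-11,0],3.5],
    [[0,0,82],[-21.7,-11,0],3.5],
    [[0,0,82],[-21.7,-11,0],3.5],
    [[0,0,82],[-21.7,-11,0],3.5]
  ]
}}

```text
t: 5.78
eef_pos: [0.4785, -0.2289, 0.1473]
tool_rot: [-0.0, 0.93, 0.368, -0.002]
contact_force: [0.6, 1.1, -0.6]
gripper_width: 0.511
```

```bash
python3 go.py .482 -.2243 .15 15.9
```

```text
t 5.775 tcp [ 0.4785 -0.2289  0.1473] yaw 43.16 F [ 0.6  1.1 -0.6] w 0.511 q7 -0.62
turn [-0.1  0.3 27.3] shift cm [ 0.57 -0.1  -0.27]
```

{"method": "carry_out", "body": {
  "moves": [
    [[0,0,28],[0,0,0],3.5],
    [[0,0,28],[0,0,0],3.5],
    [[0,0,28],[0,0,0],3.5],
    [[0,0,28],[0,0,0],3.5],
    [[0,0,28],[0,0,0],3.5]
  ]
}}

```text
t: 6.4
eef_pos: [0.4818, -0.2234, 0.1482]
tool_rot: [-0.0, 0.99, 0.141, -0.001]
contact_force: [1.0, 0.6, -0.7]
gripper_width: 0.504
```

```bash
python3 go.py .482 -.2243 .055 15.9
python3 - <<'E'
from h import *
im=bot.read_camera("scene")[:,:,::-1]
cv2.imwrite("pics/d.png",cv2.resize(im[170:310,180:320],None,fx=4,fy=4,interpolation=cv2.INTER_CUBIC))
E
```

```text
t 6.4 tcp [ 0.4818 -0.2234  0.1482] yaw 16.17 F [ 1.   0.6 -0.7] w 0.504 q7 -1.05
turn [-0.1  0.1  0.3] shift cm [0.01 0.11 9.32]
```

View pics/d.png

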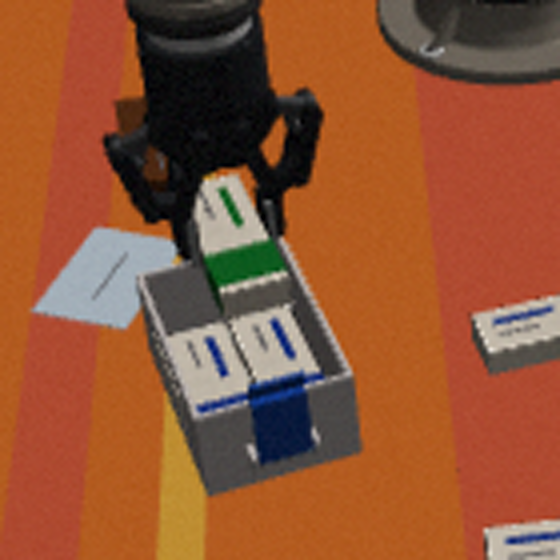

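The carton hangs level and centred over the tub, green band towards the camera. I lower it.

{"method": "carry_out", "body": {
  "moves": [
    [[0,0,0],[0,0.1,3],3.5],
    [[0,0,0],[0,0.1,6],3.5],
    [[0,0,0],[0,0.1,8],3.5],
    [[0,0,0],[0,0.1,9.5],3.5],
    [[0,0,0],[0,0.1,9.5],3.5]
  ]
}}

```text
t: 7.08
eef_pos: [0.482, -0.2244, 0.053]
tool_rot: [-0.001, 0.99, 0.14, -0.001]
contact_force: [-0.1, 0.7, 0.0]
gripper_width: 0.505
```

```bash
python3 go.py .482 -.2243 .047 15.9
```

```text
t 7.075 tcp [ 0.482  -0.2244  0.053 ] yaw 16.05 F [-0.1  0.7  0. ] w 0.505 q7 -1.09
turn [-0.1  0.1  0.2] shift cm [ 0.01 -0.    0.6 ]
```

Lower the last 6 mm, then open to only 5.8 cm inside the tub.

{"method": "carry_out", "body": {
  "moves": [
    [[0,0,0],[0,0,0.5],3.5],
    [[0,0,0],[0,0,0.5],3.5],
    [[0,0,0],[0,0,0.5],5.8],
    [[0,0,0],[0,0,0.5],5.8],
    [[0,0,0],[0,0,0.5],5.8]
  ]
}}

```text
t: 7.7
eef_pos: [0.4828, -0.2247, 0.0492]
tool_rot: [0.0, 0.99, 0.139, 0.0]
contact_force: [-0.6, -0.1, 0.0]
gripper_width: 0.676
```

{"method": "carry_out", "body": {
  "moves": [
    [[0,0,0],[0,0,-3],5.8],
    [[0,0,0],[0,0,-8],5.8],
    [[0,0,0],[0,0,-13],5.8],
    [[0,0,0],[0,0,-13],5.8]
  ]
}}

```text
t: 8.2
eef_pos: [0.4852, -0.2256, 0.1831]
tool_rot: [0.002, 0.99, 0.139, 0.004]
contact_force: [1.0, -0.8, -1.1]
gripper_width: 0.677
```

```bash
python3 go.py .487 .265 .17 5
```

```text
t 8.2 tcp [ 0.4852 -0.2256  0.1831] yaw 16.01 F [ 1.  -0.8 -1.1] w 0.677 q7 -1.04
turn [ 0.3 -0.4 11. ] shift cm [ 13.7  -47.11   1.16]
```

{"method": "carry_out", "body": {
  "moves": [
    [[0,0,11],[13.7,-47.1,0],5.8],
    [[0,0,11],[13.7,-47.1,0],5.8],
    [[0,0,11],[13.7,-47.1,0],5.8],
    [[0,0,11],[13.7,-47.1,0],5.8],
    [[0,0,11],[13.7,-47.1,0],5.8]
  ]
}}

```text
t: 8.82
eef_pos: [0.4831, 0.0852, 0.1783]
tool_rot: [0.0, 0.999, 0.044, -0.0]
contact_force: [0.4, -0.2, 0.0]
gripper_width: 0.677
```

```bash
python3 go.py .487 .265 .17 5
cat > m2.py <<'E'
from h import *
ob={}
for c,p in(("top",(404,246)),("scene",(241,258))):
    bot.read_camera(c); ob[c]=near("tub_rim",c,p)
for c in ob: v,q=fit(TUB,[.482,-.224,.07,.278],{c:ob[c]},.07); print("tub",c,v.round(4),round(q,3))
v,q=fit(TUB,[.482,-.224,.07,.278],ob); print("tub both",v.round(4),round(q,3))
E
python3 m2.py
```

```text
t 8.825 tcp [0.4831 0.0852 0.1783] yaw 5.01 F [ 0.4 -0.2  0. ] w 0.677 q7 -1.89
turn [0. 0. 0.] shift cm [  1.96 -17.88   0.82]
tub top [ 0.4842 -0.2248  0.0732  0.2792] 0.675
tub scene [ 0.4794 -0.2242  0.0701  0.288 ] 0.827
tub both [ 0.4834 -0.2241  0.0732  0.2846] 0.75
```

{"method": "carry_out", "body": {
  "moves": [
    [[0,0,0],[1.8,-17.5,3],5.8],
    [[0,0,0],[1.8,-17.5,3],5.8],
    [[0,0,0],[1.8,-17.5,3],5.8],
    [[0,0,0],[1.8,-17.5,3],5.8],
    [[0,0,0],[1.8,-17.5,3],5.8]
  ]
}}

```text
t: 9.65
eef_pos: [0.4867, 0.257, 0.1482]
tool_rot: [0.001, 0.999, 0.043, -0.001]
contact_force: [0.2, -1.1, 0.0]
gripper_width: 0.678
```

```bash
python3 go.py .487 .265 .055 5
python3 - <<'E'
from h import *
p=np.array(bot.get_obs()["eef_pos"])
out=[]
for c,(x,y),s in(("top",(360,190),4),("scene",(370,190),4)):
    im=bot.read_camera(c)[:,:,::-1]
    k=cv2.resize(np.ascontiguousarray(im[y:y+110,x:x+100]),None,fx=5,fy=5,interpolation=cv2.INTER_CUBIC)[:,:390]
    u=(proj(p,c)[0]-[x,y]+.5)*5; cv2.drawMarker(k,tuple(int(a) for a in u),(255,0,255),0,14,1)
    out.append(k)
cv2.imwrite("pics/e.png",np.hstack(out))
E
```

```text
t 9.65 tcp [0.4867 0.257  0.1482] yaw 4.9 F [ 0.2 -1.1  0. ] w 0.678 q7 -2.25
turn [ 0.1  0.1 -0.1] shift cm [ 0.1  -0.81  9.32]
```

View pics/e.png

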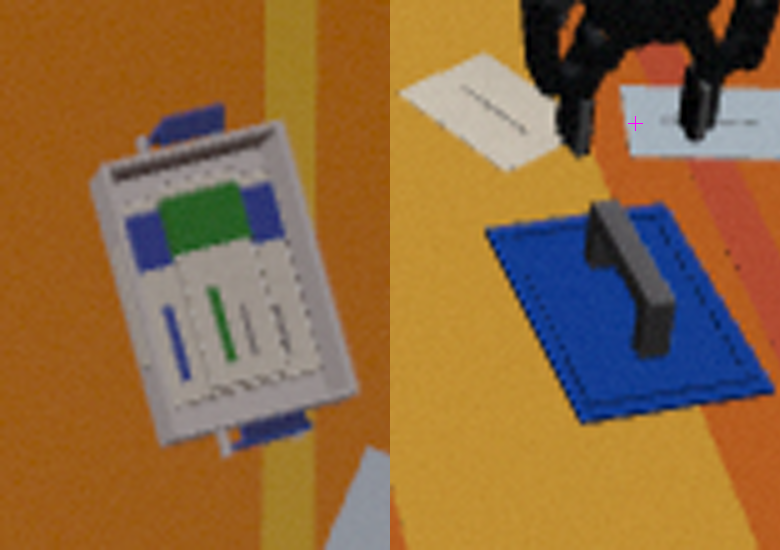

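The green carton lies flat and central in the tub. Tool and lid bar are aligned, so I descend onto the bar.

{"method": "carry_out", "body": {
  "moves": [
    [[0,0,0],[0,-0.7,4],5.8],
    [[0,0,0],[0,-0.7,8],5.8],
    [[0,0,0],[0,-0.7,9.6],5.8],
    [[0,0,0],[0,-0.7,9.6],5.8],
    [[0,0,0],[0,-0.7,9.6],5.8]
  ]
}}

```text
t: 10.38
eef_pos: [0.4868, 0.2665, 0.0543]
tool_rot: [-0.0, 0.999, 0.043, 0.001]
contact_force: [-0.3, -0.5, 0.5]
gripper_width: 0.679
```

```bash
python3 go.py .487 .265 .05 5
```

```text
t 10.375 tcp [0.4868 0.2665 0.0543] yaw 4.98 F [-0.3 -0.5  0.5] w 0.679 q7 -2.33
turn [-0.  -0.1 -0. ] shift cm [0.   0.15 0.43]
```

{"method": "carry_out", "body": {
  "moves": [
    [[0,0,0],[0,0.1,0.5],5.8],
    [[0,0,0],[0,0.1,0.5],1.0],
    [[0,0,0],[0,0.1,0.5],1.0],
    [[0,0,0],[0,0.1,0.5],1.0],
    [[0,0,0],[0,0.1,0.5],1.0]
  ],
  "newtons": 100
}}

```text
t: 11.0
eef_pos: [0.486, 0.2655, 0.0484]
tool_rot: [-0.0, 0.999, 0.044, 0.0]
contact_force: [-1.4, -0.5, 5.1]
gripper_width: 0.192
```

{"method": "carry_out", "body": {
  "moves": [
    [[0,0,0],[0,0,0],1.0],
    [[0,0,0],[0,0,-2],1.0],
    [[0,0,0],[0,0,-8],1.0],
    [[0,0,0],[0,0,-13],1.0],
    [[0,0,0],[0,0,-13],1.0]
  ]
}}

```text
t: 11.62
eef_pos: [0.488, 0.2669, 0.1819]
tool_rot: [-0.002, 0.999, 0.044, 0.004]
contact_force: [0.5, -0.0, -0.4]
gripper_width: 0.19
```

```bash
python3 go.py .5 .08 .18 14
cat > lid.py <<'E'
import sys
from h import *
o=bot.get_obs(); p=np.array(o["eef_pos"]); yaw=2*np.arctan2(o["tool_rot"][2],o["tool_rot"][1])
v0=[p[0],p[1],p[2]+.002,yaw]; ob={}
# blue flange mask by silhouette nearest to projected lid position
for c in("top","scene"):
    bot.read_camera(c); L=bot.silhouettes("lid_handle",c); t=proj(np.array(v0[:3])-[0,0,.036],c)[0]
    print(c,t.round(0),[(d["location"],round(d["score"],2),int(d["region"].sum())) for d in L])
    cv2.imwrite(f"pics/l_{c}.png",bot.read_camera(c)[:,:,::-1])
E
python3 lid.py; python3 -c "
import cv2,numpy as np
b=cv2.imread('pics/l_scene.png')
cv2.imwrite('pics/f.png',cv2.resize(b[130:290,350:530],None,fx=3,fy=3,interpolation=2))"
```

```text
t 11.625 tcp [0.488  0.2669 0.1819] yaw 5.01 F [ 0.5 -0.  -0.4] w 0.19 q7 -2.25
turn [-0.2 -0.4 -9. ] shift cm [-0.44 18.72  0.12]
top [226. 234.] [([238.6, 211.2], 0.93, 353)]
scene [422. 214.] [([421.9, 219.0], 0.62, 1472)]
```

View pics/f.png

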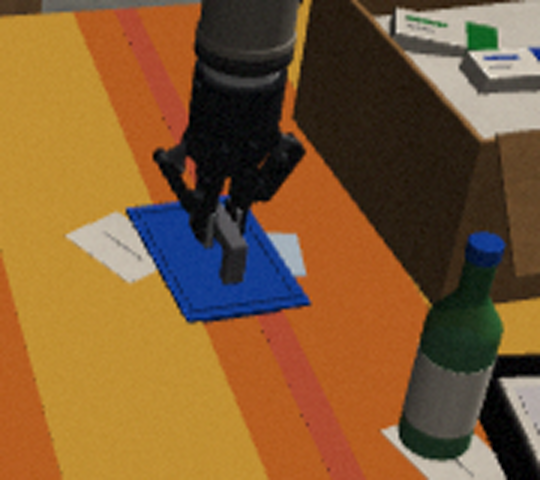

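```bash
python3 go.py .482 -.2245 .178 16.1
```

```text
t 11.925 tcp [0.485  0.2647 0.1762] yaw 5.03 F [ 0.4  0.1 -1.3] w 0.189 q7 -2.25
turn [  0.1   0.2 -11.1] shift cm [-4.58 48.71 -0.1 ]
```

{"method": "carry_out", "body": {
  "moves": [
    [[0,0,-11],[-4.6,48.7,-0.2],1.0],
    [[0,0,-11],[-4.6,48.7,-0.2],1.0],
    [[0,0,-11],[-4.6,48.7,-0.2],1.0],
    [[0,0,-11],[-4.6,48.7,-0.2],1.0],
    [[0,0,-11],[-4.6,48.7,-0.2],1.0]
  ]
}}

```text
t: 12.55
eef_pos: [0.4832, -0.0472, 0.1784]
tool_rot: [-0.0, 0.99, 0.14, -0.001]
contact_force: [0.9, 0.1, -0.5]
gripper_width: 0.192
```

```bash
python3 go.py .482 -.2245 .178 16.1
```

```text
t 12.55 tcp [ 0.4832 -0.0472  0.1784] yaw 16.04 F [ 0.9  0.1 -0.5] w 0.192 q7 -1.42
turn [-0.   0.1 -0.1] shift cm [-5.01 17.    0.04]
```

{"method": "carry_out", "body": {
  "moves": [
    [[0,0,0],[-4.8,16.5,0],1.0],
    [[0,0,0],[-4.8,16.5,0],1.0],
    [[0,0,0],[-4.8,16.5,0],1.0],
    [[0,0,0],[-4.8,16.5,0],1.0],
    [[0,0,0],[-4.8,16.5,0],1.0]
  ]
}}

```text
t: 13.18
eef_pos: [0.4829, -0.2162, 0.1783]
tool_rot: [-0.001, 0.99, 0.14, -0.001]
contact_force: [0.2, 0.4, -1.3]
gripper_width: 0.194
```

```bash
python3 go.py .482 -.2245 .13 16.1
cat > ov.py <<'E'
import sys
from h import *
dx=float(sys.argv[1]); name=sys.argv[2]; tz=float(sys.argv[3])
o=bot.get_obs(); p=np.array(o["eef_pos"]); yaw=2*np.arctan2(o["tool_rot"][2],o["tool_rot"][1])
v=[p[0]+dx*np.cos(yaw),p[1]+dx*np.sin(yaw),p[2]+tz,yaw]; out=[]
T=[.483,-.2245,.07,.281]
for c,(x,y),H in(("top",(360,185),115),("scene",(190,175),120)):
    k=cv2.resize(np.ascontiguousarray(bot.read_camera(c)[:,:,::-1][y:y+H,x:x+100]),None,fx=5,fy=5,interpolation=cv2.INTER_CUBIC)[:575,:390]
    for B,w,col in((box(0,-.036,.17,.112,.004),v,(0,255,255)),(box(0,0,.094,.018,.014),v,(0,255,255)),(box(0,-.035,.16,.106,.07),T,(255,0,255))):
        cv2.polylines(k,[cv2.convexHull(((proj(world(B,w),c)-[x,y]+.5)*5).astype(np.int32))],1,col,1)
    k=cv2.copyMakeBorder(k,0,575-k.shape[0],0,390-k.shape[1],0); out.append(k)
cv2.imwrite(f"pics/{name}.png",np.hstack(out)); print(np.round(v,4))
E
python3 ov.py 0.001 g .0036
```

```text
t 13.175 tcp [ 0.4829 -0.2162  0.1783] yaw 16.05 F [ 0.2  0.4 -1.3] w 0.194 q7 -1.07
turn [-0.1  0.1 -0.1] shift cm [-0.31  0.78  4.83]
[ 0.4839 -0.216   0.1819  0.2801]
```

View pics/g.png

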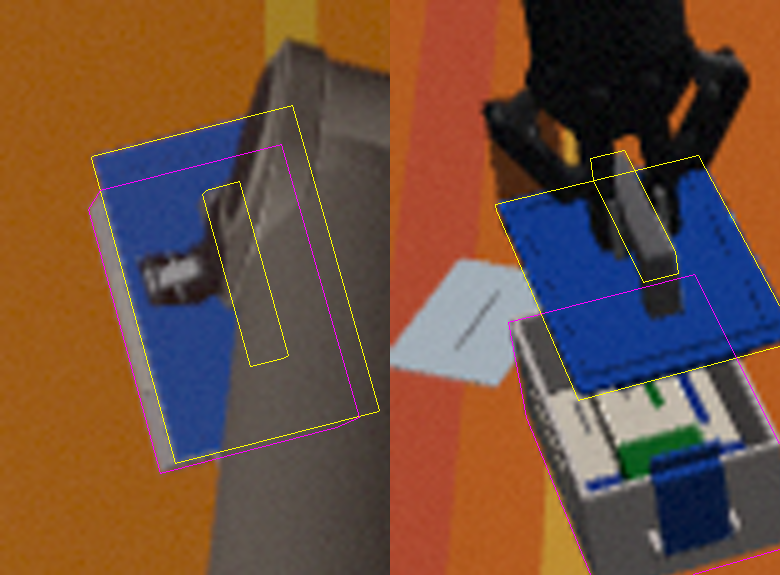

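The overlay with a 1 mm offset along x matches the flange corners in both views. In the top view these are (92,157), (175,463); in the scene view (497,205), (580,400). I centre the lid and lower it to the clips.

{"method": "carry_out", "body": {
  "moves": [
    [[0,0,0],[-0.2,0.5,0],1.0],
    [[0,0,0],[-0.2,0.5,1],1.0],
    [[0,0,0],[-0.2,0.5,3],1.0],
    [[0,0,0],[-0.2,0.5,4],1.0],
    [[0,0,0],[-0.2,0.5,4],1.0]
  ],
  "newtons": 120
}}

```text
t: 13.9
eef_pos: [0.4822, -0.2222, 0.1383]
tool_rot: [-0.001, 0.99, 0.14, -0.001]
contact_force: [0.8, 0.2, -0.9]
gripper_width: 0.191
```

```bash
python3 go.py .482 -.2248 .119 16.1
```

```text
t 13.9 tcp [ 0.4822 -0.2222  0.1383] yaw 16.04 F [ 0.8  0.2 -0.9] w 0.191 q7 -1.07
turn [-0.1  0.1 -0.1] shift cm [-0.09  0.25  1.93]
```

{"method": "carry_out", "body": {
  "moves": [
    [[0,0,0],[0,0.25,0.5],1.0],
    [[0,0,0],[0,0.25,1.0],1.0],
    [[0,0,0],[0,0.25,1.4],1.0],
    [[0,0,0],[0,0.25,1.4],1.0],
    [[0,0,0],[0,0.25,1.4],1.0]
  ]
}}

```text
t: 14.52
eef_pos: [0.4835, -0.2249, 0.1253]
tool_rot: [0.0, 0.99, 0.139, 0.0]
contact_force: [-0.5, 0.2, -0.4]
gripper_width: 0.187
```

```bash
python3 go.py .482 -.2248 .119 16.1; python3 ov.py 0.001 hh .0036
```

```text
t 14.525 tcp [ 0.4835 -0.2249  0.1253] yaw 16.03 F [-0.5  0.2 -0.4] w 0.187 q7 -1.07
turn [ 0.  -0.  -0.1] shift cm [-0.15 -0.05  0.63]
[ 0.4845 -0.2246  0.1289  0.2797]
```

View pics/hh.png

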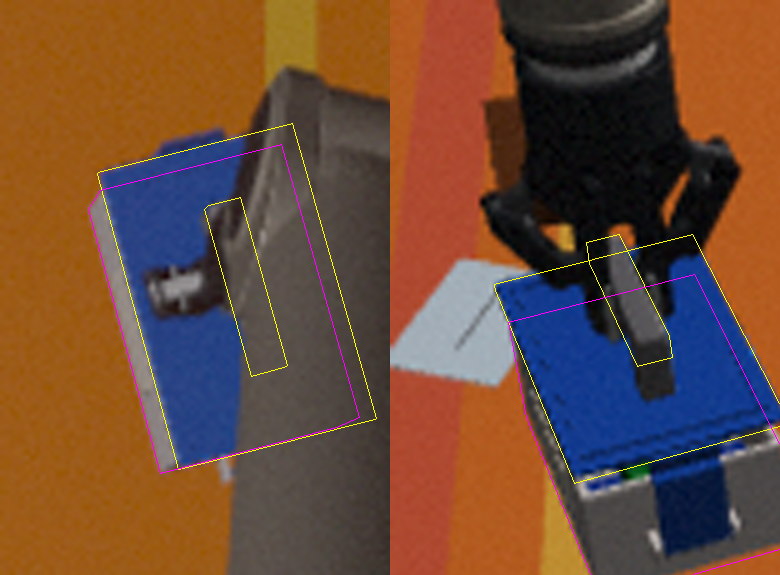

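Alignment holds in both views. I lower until contact and watch the force.

{"method": "carry_out", "body": {
  "moves": [
    [[0,0,0],[-0.1,0,0.3],1.0],
    [[0,0,0],[-0.1,0,0.6],1.0],
    [[0,0,0],[-0.1,0,0.8],1.0],
    [[0,0,0],[-0.1,0,0.8],1.0]
  ]
}}

```text
t: 15.12
eef_pos: [0.4822, -0.2255, 0.1172]
tool_rot: [0.0, 0.99, 0.139, -0.0]
contact_force: [-2.8, -1.5, 1.5]
gripper_width: 0.188
```

{"method": "carry_out", "body": {
  "moves": [
    [[0,0,0],[0,0,0.2],1.0],
    [[0,0,0],[0,0,0.4],1.0],
    [[0,0,0],[0,0,0.4],1.0]
  ]
}}

```text
t: 15.5
eef_pos: [0.4837, -0.2254, 0.1141]
tool_rot: [0.001, 0.99, 0.139, 0.001]
contact_force: [-1.5, -0.2, 7.1]
gripper_width: 0.186
```

{"method": "carry_out", "body": {
  "moves": [
    [[0,0,0],[0,0,0.2],1.0],
    [[0,0,0],[0,0,0.4],1.0],
    [[0,0,0],[0,0,0.4],1.0]
  ]
}}

```text
t: 15.88
eef_pos: [0.4836, -0.2258, 0.1104]
tool_rot: [0.001, 0.99, 0.139, 0.001]
contact_force: [-4.6, -1.8, 9.6]
gripper_width: 0.185
```

{"method": "carry_out", "body": {
  "moves": [
    [[0,0,0],[0,0,0.2],1.0],
    [[0,0,0],[0,0,0.4],1.0],
    [[0,0,0],[0,0,0.4],1.0]
  ]
}}

```text
t: 16.25
eef_pos: [0.4828, -0.2247, 0.1049]
tool_rot: [-0.0, 0.99, 0.14, 0.0]
contact_force: [-0.4, 0.2, -1.3]
gripper_width: 0.183
```

The force rose to about 10 N and then dropped, which looks like the snap. I build up a firm press.

{"method": "carry_out", "body": {
  "moves": [
    [[0,0,0],[0,0,0.2],1.0],
    [[0,0,0],[0,0,0.3],1.0],
    [[0,0,0],[0,0,0.3],1.0]
  ]
}}

```text
t: 16.62
eef_pos: [0.4831, -0.2249, 0.1045]
tool_rot: [0.0, 0.99, 0.139, 0.0]
contact_force: [-7.6, 2.9, 22.8]
gripper_width: 0.185
```

{"method": "carry_out", "body": {
  "moves": [
    [[0,0,0],[0,0,0.05],1.0],
    [[0,0,0],[0,0,0.05],1.0],
    [[0,0,0],[0,0,0.05],1.0],
    [[0,0,0],[0,0,0.05],1.0]
  ]
}}

```text
t: 17.12
eef_pos: [0.4831, -0.2249, 0.1045]
tool_rot: [0.0, 0.99, 0.139, 0.0]
contact_force: [-9.4, 4.5, 27.9]
gripper_width: 0.186
```

```bash
python3 ov.py 0.001 k .0036; python3 go.py .482 -.2248 .1044 16.1
python3 - <<'E'
import cv2
from station import bot
im=bot.read_camera("scene")[:,:,::-1]
cv2.imwrite("pics/k2.png",cv2.resize(im[185:305,185:305],None,fx=5,fy=5,interpolation=cv2.INTER_CUBIC))
E
```

```text
[ 0.484  -0.2246  0.1081  0.2799]
t 17.225 tcp [ 0.4831 -0.2249  0.1045] yaw 16.04 F [-10.2   4.2  27.5] w 0.184 q7 -1.08
turn [ 0.  -0.  -0.1] shift cm [-0.1  -0.04  0.01]
```

View pics/k2.png

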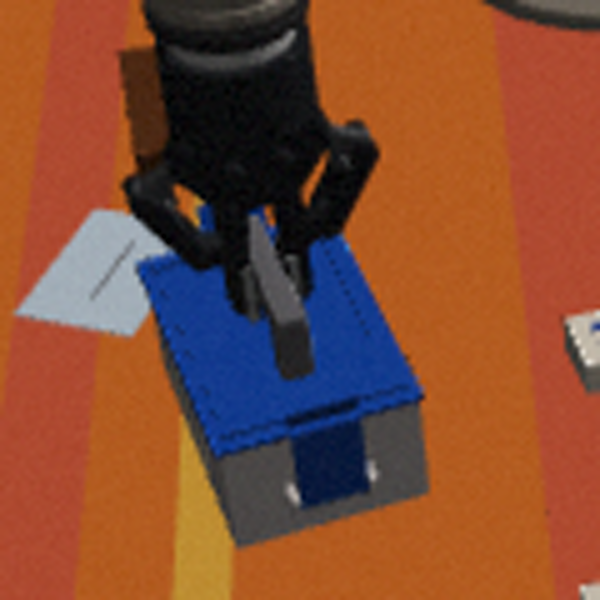

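View pics/k.png

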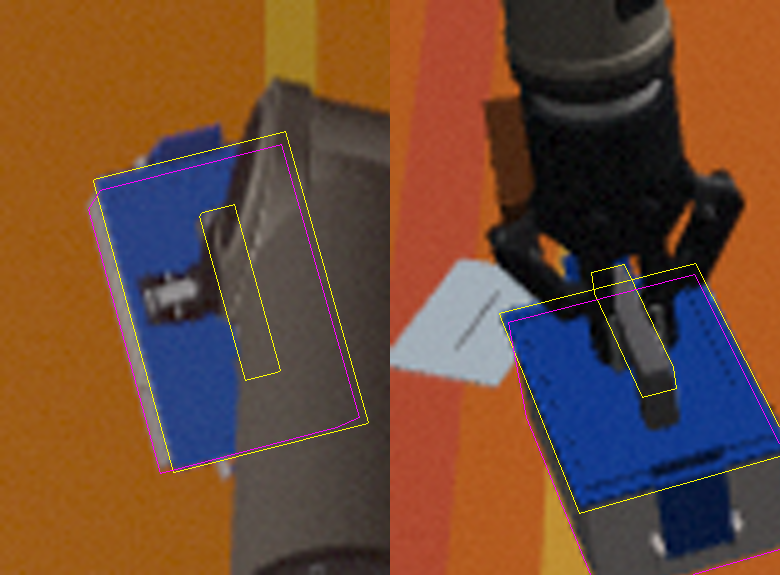

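The lid lies flush on the rim, with the lip of the front clip over its edge at (322,408) in the crop. The press holds steady at about 28 N, so I hand in.

```bash
python3 -c "
from station import bot
print(bot.hand_in()); o=bot.get_obs(); print(o['t'],o['contact_force'],o['eef_pos'])"
```

```text
the job is handed in; nothing more can be done
None
the job is handed in; nothing more can be done
```

I laid the green-banded carton flat in the tub, fitted the lid, pressed it home and handed the job in at about 17 s, with the hand still pressing. The hand-in gives no verdict.

- **Carton:** the camera view before the lid went on showed it flat and central on the packed cartons.
- **Lid:** the force built to about 10 N and then dropped to about zero, as a snap would. The tool stopped at 104.5 mm, where I expected the lid to be home (about 104 mm). The last pictures show the flange flush on the rim.
- **Clips:** the front clip's lip is visible over the edge. The rear clip was partly hidden by the arm, so I judge it only from the force drop and the level lid.
- **Press:** steady at about 27.5 N down at the last reading, with about 11 N sideways as well.
- **Surroundings:** a refit of the tub after packing showed no noticeable shift. I didn't measure the other things on the table, but no moves touched them.

**Disagreement:** the two cameras differed by about 4 mm (tub) and 8 mm (lid) in x. I trusted the top camera.

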